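# Stand the two slumped soup packets back up

## Task

Two soup packets have slumped sideways, each leaning outward on a tin. Push each one lightly back until it stands upright on its own base where it is, using only the fingertips or the outside of the fingers. Don't pinch, lift or shove the packets along the worktop, and leave the tins and the other things where they are.

Things in the scene. Friction and masses are not known exactly. Their poses are not given: they have to be found in the camera images.
- packet_left: left soup packet: brown and white carton, 35 (own x) x 100 (own y) x 124 mm (own z, up when it stands), 56 to 112 g. Origin: centre of its base. Starts leaning to the robot's left about 40 degrees on the tall tin, lower edge 60 mm from it, overhanging top edge 95 mm high. Pushed near its top it pivots on that lower edge; from 15 degrees it drops upright by itself, rattling 2 s.
- packet_right: right soup packet: brown and white carton, 35 (own x) x 100 (own y) x 124 mm (own z, up when it stands), 56 to 112 g. Origin: centre of its base. Starts leaning to the robot's right about 31 degrees on the flat tin, lower edge 24 mm from it, overhanging top edge 106 mm high. Pushed near its top it pivots on that lower edge; from 15 degrees it drops upright by itself, rattling 2 s.
- tall_tin: small red and white tin, upright, 57 mm across, 72 mm high, 0.4 kg, loose; the left packet leans on its rim. Origin: centre of its underside, z up.
- flat_tin: flat round tin, 86 mm across, 40 mm high, 0.4 kg, loose; the right packet leans on its rim. Origin: centre of its underside, z up.
- salt_shaker: glass salt shaker, 44 mm across, 90 mm high, loose bystander between the packets. Origin: centre of its underside.
- spice_jar: spice jar with green cap, 46 mm across, 106 mm high, loose bystander between the packets. Origin: centre of its underside.
- lemon: lemon, 74 x 53 x 52 mm, loose bystander behind. Origin: centre of its underside.
There are look-alikes about, which are no part of the job. What is shaped like the packet_right but blue is not meant.

How it is judged:
By the outcome, as a careful person would: the job done as asked, in the order asked, and still so for the second after the job is handed in, with the robot touching nothing.
It also fails if it takes over 61 s, if anything falls off the work surface, if the arm or the gripper's body presses on something with over 40 N, if the wrist force passes 120 N, or if a joint passes its speed limit or range.

## Robot

A 7-joint arm with a two-finger parallel gripper is mounted at the origin on a cart in front of the work surface, level with it; the furniture and walls round the work are solid. World frame = base frame: x ahead of the robot, y to its left, z up, the work surface at z = 0. Lengths are in m, angles in rad, forces in N, time in s.
With the tool pointing down it reaches from about 0.425 to 0.925 m from the base axis. Payload 6.8 kg.
Tool frame: the origin (TCP) lies between the finger pads; the fingertips stand finger_overhang ahead of it and the grasp point (between the pads) lies 6 mm ahead of it (finger_overhang is the distance from the TCP to the fingertips, in m); z points along the fingers, y is the line along which they close (so a half turn about z gives the same grasp; the last joint's range is limited). The gripper opens to 85 mm and grips with 20 to 120 N. Pads are 22 mm wide; open, the fingers measure 114 mm over their backs; the gripper's body (76 mm by 85 mm) begins 54 mm behind the grasp point. The pads swing forward as they close: fully open they stand 13 mm farther back than shut.
Start: joints at [-1.3, 0.477, 0.022, 1.555, -0.011, 1.109, -0.083], TCP at [0.25, 0.627, 0.256] pointing down, gripper open.
Joint ranges: [-2.96, 2.96], [-0.34, 2.1], [-1.41, 1.46], [0.24, 2.44], [-1.37, 4.51], [0.17, 1.92], [-2.96, 2.96]. Speed limits (rad/s): [2.39, 2.39, 3.14, 3.14, 3.14, 3.14, 3.14].

## Interface

Orientations are given as a unit quaternion [w, x, y, z].
In Python, from station import * gives the robot as it stands.
- The arm moves only by the tool drive_tool, never from a script. Its argument "increments" is a list of rows, each an object of numbers: "claw": the finger opening in m, from 0 to 0.0854; "dx", "dy", "dz": the shift along the tool's x, y, z in m; "wx", "wy", "wz": the turn, a rotation vector about the tool's x, y, z in degrees. A call has 1 to 20 rows; each row shifts and turns the commanded pose from where the row before left it, along the tool's axes as they then stand; what a row does not reach is not made up. A row lasts 1/8 s, in which the tool goes at most 62.5 mm and 10.7 degrees, less where a joint would pass 70% of its speed; a pose out of reach is approached as far as the arm can. A call with a gripper value outside its range is refused whole. The fingers move at their own pace and stop on an object; "newtons" is the grip in N (left out, the last holds). Time passes only in rows, so rows that do not move let the fingers close. It gives the time, the measured TCP pose, the force, the opening and the grip force at its end, in the units of the state.
- get_obs(): the state, without advancing time (a new reading comes with each control period).
- read_camera(name): name is "scene" or "side" or "wrist"; returns (picture, depth): 400x640x3 uint8, red, green, blue; 400x640 float32, m along the optical axis (not along the pixel's ray), 0 where there is no reading.
- calibration(name): a dict with "intrinsics" (3x3 intrinsics, pixels), "R" (3x3) and "t" (3): a world point X has camera coordinates R X + t; the wrist camera has in their place "mount" (4x4, takes a point from camera to tool coordinates, whose origin is the TCP and whose axes are the flange's). Camera axes: x right, y down, z forward; pixel columns grow to the right and rows downward; lengths in m; the calibration is good to about 2 mm. A picture is of the moment at which its call begins: read the wrist's pose just before it. calibration takes no time and is no camera call.
- hand_in(): hands the job in; it is judged then, once.
The state is a dict: "t": time; "q": joint angles; "joint_vel": joint speeds; "joint_torque": joint torques, N m; "eef_pos": TCP position; "tool_rot": TCP orientation; "contact_force": force on the tool from outside, world axes, zero at the start; "torque": the same for the moment, N m; "gripper_width": opening from 0.0 (shut) to 1.0 (fully open); "grasp_force": force on a finger pad.
Only numpy, scipy, OpenCV 4.12 (cv2) and the standard library are available. Lean on these libraries where they do the work, as an engineer would, in place of code of your own. Each camera call takes 0.05 s, during which the arm holds its last target. There are 200 camera calls.

## Working session

There is one attempt and no reset: what is moved stays moved. The work goes in short steps, Python scripts to look and compute and a tool call to move; the robot and the scene stay as the last step left them, time stands still between calls to the robot, and variables do not carry over. Pictures are saved under pics/ and viewed, at most 10 in all, crops included, and the job is handed in when it is done.

Besides the shell and the picture viewer there is one more tool, called after "Call:" as name([rows], argument=value, ...), one row to a line, values as JSON. drive_tool: Moves the arm, as the interface text tells. Its arguments: {"type":"object","properties":{"increments":{"type":"array","items":{"type":"object","properties":{"claw":{"type":"number"},"dx":{"type":"number"},"dy":{"type":"number"},"dz":{"type":"number"},"wx":{"type":"number"},"wy":{"type":"number"},"wz":{"type":"number"}}}},"newtons":{"type":"number"}},"required":["increments"]}

```bash
mkdir -p pics; cat > h.py <<'E'
import numpy as np,cv2
from station import *
def cloud(name):
    o=get_obs();p,d=read_camera(name);c=calibration(name);K=np.array(c['intrinsics'])
    v,u=np.mgrid[:400,:640];C=np.stack([(u-K[0,2])/K[0,0]*d,(v-K[1,2])/K[1,1]*d,d],-1)
    if 'R' in c: W=(C-np.array(c['t']))@np.array(c['R'])
    else: W=None
    W[d==0]=np.nan
    return p,W
E
python3 - <<'E'
from h import *
ps=[]
for n in("scene","side"):
    p,W=cloud(n);np.savez('/tmp/'+n,p=p,W=W);ps.append(p)
    cv2.imwrite('pics/%s0.png'%n,p[...,::-1])
o=get_obs();print({k:np.round(o[k],3) for k in('t','eef_pos','tool_rot','gripper_width')})
import station;print([k for k in dir(station) if k[0]!='_'])
try: print(finger_overhang)
except Exception as e: print(e)
E
```

```text
{'t': np.float64(0.1), 'eef_pos': array([0.249, 0.627, 0.255]), 'tool_rot': array([-0.   ,  0.188,  0.982, -0.001]), 'gripper_width': np.float64(0.998)}
['PlanningError', 'calibration', 'finger_overhang', 'get_obs', 'hand_in', 'read_camera']
0.025
```

View pics/scene0.png

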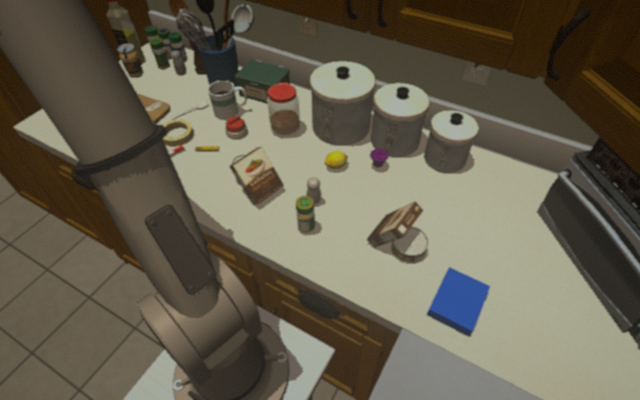

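View pics/side0.png

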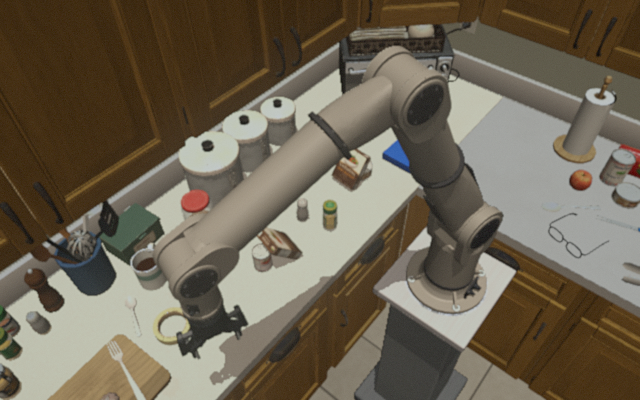

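The scene view shows the left packet at (257,175), jar (306,213), shaker (314,190), right packet (395,225) and flat tin (410,243). In the side view the tall tin is at (262,257), the left packet at (282,243) and the right packet at (352,168). Next I'll take positions from depth.

```bash
python3 - <<'E'
from h import *
S={n:np.load('/tmp/%s.npz'%n) for n in('scene','side')}
# top-down map x .35..0.95 (up), y +.35..-.45 (left->right), 1mm/px
for n in S:
    p,W=S[n]['p'],S[n]['W'];W=W.reshape(-1,3);c=p.reshape(-1,3)
    m=(W[:,2]>-.02)&(W[:,2]<.15)&(W[:,0]>.35)&(W[:,0]<.95)&(abs(W[:,1])<.4)
    P=W[m];c=c[m];o=np.argsort(P[:,2]);P=P[o];c=c[o]
    im=np.zeros((600,800,3),np.uint8)
    for (x,y,z),k in zip(P,c): cv2.circle(im,(int((.4-y)*1000),int((.95-x)*1000)),2,k[::-1].tolist(),-1)
    for y in range(0,800,100): cv2.line(im,(y,0),(y,599),(255,0,255) if y==400 else (120,120,120),1)
    for y in range(50,600,100): cv2.line(im,(0,y),(799,y),(120,120,120),1)
    cv2.imwrite('pics/top_%s.png'%n,im)
E
```

```text
(no output)
```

View pics/top_scene.png

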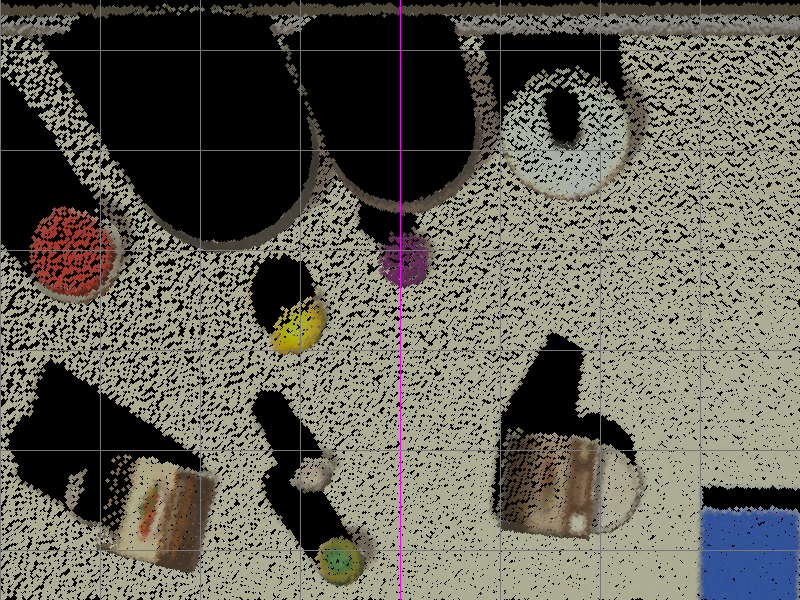

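View pics/top_side.png

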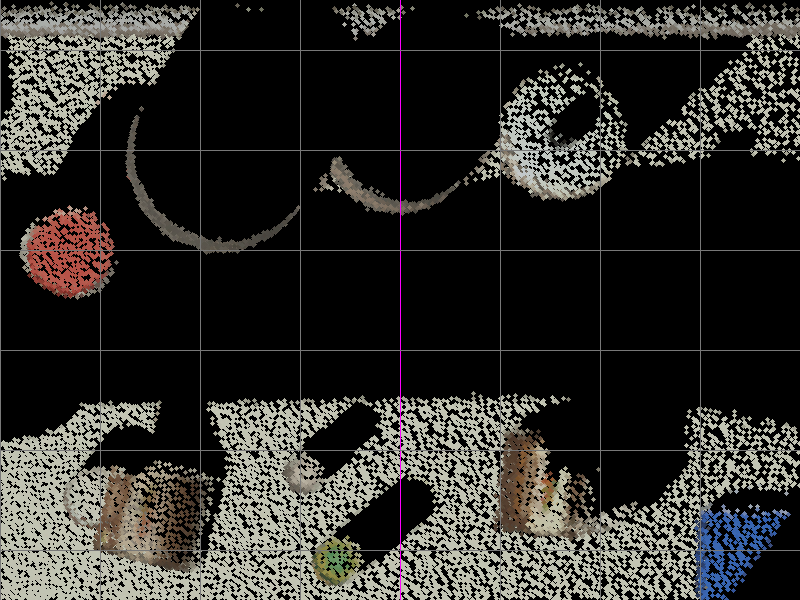

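The top-down maps place everything to about a centimetre. I'll fit the packets' upper broad faces for yaw, lean and edges, and work out the push points.

```bash
cat > fit.py <<'E'
from h import *
def fit(n,box,s,tag):
    # s=+1: leans to +y. broad upper face normal points -s*y and up
    W=np.load('/tmp/%s.npz'%n)['W'].reshape(-1,3)
    x0,x1,y0,y1=box
    P=W[(W[:,0]>x0)&(W[:,0]<x1)&(W[:,1]>y0)&(W[:,1]<y1)&(W[:,2]>.02)&(W[:,2]<.14)]
    best=None;r=np.random.default_rng(0)
    for _ in range(600):
        a=P[r.choice(len(P),3,False)];N=np.cross(a[1]-a[0],a[2]-a[0]);L=np.linalg.norm(N)
        if L<1e-4: continue
        N/=L;N*=np.sign(N[2])
        if not(.3<N[2]<.8 and -s*N[1]>.3): continue
        k=abs((P-a[0])@N)<.002
        if best is None or k.sum()>best.sum(): best=k
    if best is None: print(tag,n,'none',len(P));return
    Q=P[best];c=Q.mean(0);N=np.linalg.svd(Q-c)[2][2];N*=np.sign(N[2])
    h=N[:2]/np.linalg.norm(N[:2])          # push direction (toward upright)
    w=np.array([-h[1],h[0]])
    lean=np.degrees(np.arcsin(N[2]))
    # face point at height z along h:  N.(X-c)=0
    e=np.percentile(P[:,:2]@w,[1,99]);eh=np.percentile(P[:,:2]@h,[1,99]);
    print(tag,n,len(Q),len(P),'lean',lean.round(1),'h',h.round(3),'ang',np.degrees(np.arctan2(h[1],h[0])).round(1),'w ext',e.round(3),(e[1]-e[0]).round(3),'h ext',eh.round(3),'zmax',np.percentile(P[:,2],99).round(3))
    a=np.radians(lean)
    # raised base edge (z=35 sin) lies on upper face
    zb=.035*np.sin(a); hb=(N@c-N[2]*zb)/np.linalg.norm(N[:2])
    hp=hb-.035*np.cos(a); ht=hp-.124*np.sin(a)
    f=lambda t:(t*h+e.mean()*w).round(3)
    print('   pivot',f(hp),'overhang top',f(ht),'z',(.124*np.cos(a)).round(3))
if __name__=='__main__':
    for n in('scene','side'):
        fit(n,(.36,.52,.17,.325),1,'L');fit(n,(.38,.52,-.205,-.08),-1,'R')
E
python3 fit.py
```

```text
L scene 1017 1778 lean 40.0 h [-0.235 -0.972] ang -103.6 w ext [0.319 0.416] 0.098 h ext [-0.418 -0.29 ] zmax 0.116
   pivot [0.432 0.221] overhang top [0.451 0.299] z 0.095
R scene 517 1662 lean 33.7 h [0.101 0.995] ang 84.2 w ext [-0.526 -0.429] 0.097 h ext [-0.158 -0.056] zmax 0.122
   pivot [ 0.467 -0.128] overhang top [ 0.46  -0.197] z 0.103
L side 350 1119 lean 41.0 h [-0.239 -0.971] ang -103.8 w ext [0.316 0.412] 0.096 h ext [-0.423 -0.294] zmax 0.116
   pivot [0.429 0.221] overhang top [0.449 0.3  ] z 0.094
R side 344 939 lean 32.3 h [0.065 0.998] ang 86.3 w ext [-0.522 -0.424] 0.098 h ext [-0.171 -0.069] zmax 0.122
   pivot [ 0.466 -0.131] overhang top [ 0.461 -0.197] z 0.105
```

Both views agree. The left packet leans 40° with its overhanging edge centred at (0.450, 0.300) and a push direction of −103.7°. I'll half-close the fingers, move above the start point and turn the tool so its x axis is along the push line.

Call:
drive_tool([
  {"claw":0.05,"dx":-0.038,"dy":-0.024},
  {"dx":-0.038,"dy":-0.024},
  {"dx":-0.038,"dy":-0.024},
  {"dx":-0.038,"dy":-0.024},
  {"dx":-0.038,"dy":-0.024},
  {"dx":-0.038,"dy":-0.024},
  {"dx":-0.038,"dy":-0.024},
  {"dx":-0.038,"dy":-0.024},
  {"wz":10.25},
  {"wz":10.25},
  {"wz":10.25},
  {"wz":10.25},
  {"wz":10.25},
  {"wz":10.25},
  {"wz":10.25},
  {"wz":10.25},
  {},
  {},
], newtons=20)

```text
schema error: expected keys claw, dx, dy, dz, wx, wy, wz
```

Call:
drive_tool([
  {"claw":0.05,"dx":-0.038,"dy":-0.024,"dz":0,"wx":0,"wy":0,"wz":0},
  {"claw":0.05,"dx":-0.038,"dy":-0.024,"dz":0,"wx":0,"wy":0,"wz":0},
  {"claw":0.05,"dx":-0.038,"dy":-0.024,"dz":0,"wx":0,"wy":0,"wz":0},
  {"claw":0.05,"dx":-0.038,"dy":-0.024,"dz":0,"wx":0,"wy":0,"wz":0},
  {"claw":0.05,"dx":-0.038,"dy":-0.024,"dz":0,"wx":0,"wy":0,"wz":0},
  {"claw":0.05,"dx":-0.038,"dy":-0.024,"dz":0,"wx":0,"wy":0,"wz":0},
  {"claw":0.05,"dx":-0.038,"dy":-0.024,"dz":0,"wx":0,"wy":0,"wz":0},
  {"claw":0.05,"dx":-0.038,"dy":-0.024,"dz":0,"wx":0,"wy":0,"wz":0},
  {"claw":0.05,"dx":0,"dy":0,"dz":0,"wx":0,"wy":0,"wz":10.25},
  {"claw":0.05,"dx":0,"dy":0,"dz":0,"wx":0,"wy":0,"wz":10.25},
  {"claw":0.05,"dx":0,"dy":0,"dz":0,"wx":0,"wy":0,"wz":10.25},
  {"claw":0.05,"dx":0,"dy":0,"dz":0,"wx":0,"wy":0,"wz":10.25},
  {"claw":0.05,"dx":0,"dy":0,"dz":0,"wx":0,"wy":0,"wz":10.25},
  {"claw":0.05,"dx":0,"dy":0,"dz":0,"wx":0,"wy":0,"wz":10.25},
  {"claw":0.05,"dx":0,"dy":0,"dz":0,"wx":0,"wy":0,"wz":10.25},
  {"claw":0.05,"dx":0,"dy":0,"dz":0,"wx":0,"wy":0,"wz":10.25},
  {"claw":0.05,"dx":0,"dy":0,"dz":0,"wx":0,"wy":0,"wz":0},
], newtons=20)

```text
t: 2.22
eef_pos: [0.4607, 0.3363, 0.2559]
tool_rot: [0.0, 0.786, 0.618, -0.0]
contact_force: [0.4, 0.5, 0.7]
gripper_width: 0.586
grasp_force: 0.0
```

Call:
drive_tool([
  {"claw":0.05,"dx":0,"dy":-0.002,"dz":0.03,"wx":0,"wy":0,"wz":0},
  {"claw":0.05,"dx":0,"dy":0,"dz":0.03,"wx":0,"wy":0,"wz":0},
  {"claw":0.05,"dx":0,"dy":0,"dz":0.03,"wx":0,"wy":0,"wz":0},
  {"claw":0.05,"dx":0,"dy":0,"dz":0.03,"wx":0,"wy":0,"wz":0},
  {"claw":0.05,"dx":0,"dy":0,"dz":0.02,"wx":0,"wy":0,"wz":0},
  {"claw":0.05,"dx":0,"dy":0,"dz":0.01,"wx":0,"wy":0,"wz":0},
  {"claw":0.05,"dx":0,"dy":0,"dz":0,"wx":0,"wy":0,"wz":0},
])

```text
t: 3.1
eef_pos: [0.4589, 0.3367, 0.1059]
tool_rot: [0.0, 0.786, 0.618, -0.0]
contact_force: [0.2, -0.2, 0.9]
gripper_width: 0.585
grasp_force: 0.0
```

```bash
python3 - <<'E'
from h import *
p,W=cloud('side')
cv2.imwrite('pics/side1.png',cv2.resize(p[180:330,180:380],None,fx=4,fy=4,interpolation=cv2.INTER_CUBIC)[...,::-1])
o=get_obs();print(o['t'],np.round(o['eef_pos'],4))
m=(np.abs(W-o['eef_pos'])<[.06,.06,1]).all(-1)&(W[...,2]>.076)&(W[...,2]<.3)
t=o['eef_pos'];u=np.array([.235,.972,0]);P=W[m]; k=abs((P-t)@u)<.012
print(np.percentile(P[k][:,2],[0,1,2,5,10]).round(3))
E
```

```text
3.15 [0.4594 0.3369 0.1066]
[0.083 0.088 0.092 0.097 0.106]
```

View pics/side1.png

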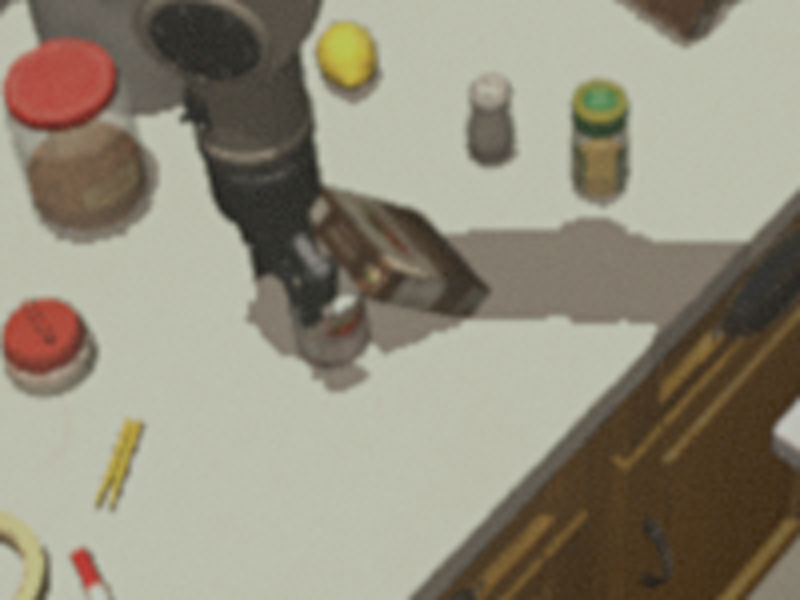

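The fingers hang over the tall tin, to the left of the packet's overhanging top, with tips at about 0.085 m. I'll lower 5 mm and push.

Call:
drive_tool([
  {"claw":0.05,"dx":0,"dy":0,"dz":0.004,"wx":0,"wy":0,"wz":0},
  {"claw":0.05,"dx":-0.005,"dy":0,"dz":0,"wx":0,"wy":0,"wz":0},
  {"claw":0.05,"dx":-0.005,"dy":0,"dz":0,"wx":0,"wy":0,"wz":0},
  {"claw":0.05,"dx":-0.005,"dy":0,"dz":0,"wx":0,"wy":0,"wz":0},
  {"claw":0.05,"dx":-0.005,"dy":0,"dz":0,"wx":0,"wy":0,"wz":0},
  {"claw":0.05,"dx":-0.004,"dy":0,"dz":0,"wx":0,"wy":0,"wz":0},
  {"claw":0.05,"dx":-0.004,"dy":0,"dz":0,"wx":0,"wy":0,"wz":0},
  {"claw":0.05,"dx":-0.004,"dy":0,"dz":0,"wx":0,"wy":0,"wz":0},
  {"claw":0.05,"dx":-0.004,"dy":0,"dz":0,"wx":0,"wy":0,"wz":0},
  {"claw":0.05,"dx":-0.004,"dy":0,"dz":0,"wx":0,"wy":0,"wz":0},
  {"claw":0.05,"dx":-0.004,"dy":0,"dz":0,"wx":0,"wy":0,"wz":0},
  {"claw":0.05,"dx":-0.004,"dy":0,"dz":0,"wx":0,"wy":0,"wz":0},
  {"claw":0.05,"dx":0,"dy":0,"dz":0,"wx":0,"wy":0,"wz":0},
])

```text
t: 4.78
eef_pos: [0.4476, 0.2897, 0.1022]
tool_rot: [0.0, 0.787, 0.618, -0.0]
contact_force: [-0.1, 0.0, -0.4]
gripper_width: 0.584
grasp_force: 0.1
```

```bash
cat > chk.py <<'E'
from fit import *
import sys
for n in('scene','side'):
    p,W=cloud(n);np.savez('/tmp/'+n,p=p,W=W)
    if sys.argv[1]=='L': fit(n,(.36,.52,.17,.30),1,'L')
    else: fit(n,(.38,.52,-.205,-.08),-1,'R')
o=get_obs();print(o['t'],np.round(o['eef_pos'],4))
E
sed -i 's/\.3<N\[2\]<\.8/-.1<N[2]<.8/' fit.py
python3 chk.py L
```

```text
L scene 1027 1939 lean 29.9 h [-0.241 -0.97 ] ang -104.0 w ext [0.316 0.415] 0.099 h ext [-0.394 -0.289] zmax 0.138
   pivot [0.431 0.219] overhang top [0.446 0.279] z 0.108
L side 193 598 lean 30.2 h [-0.249 -0.969] ang -104.4 w ext [0.308 0.41 ] 0.102 h ext [-0.405 -0.295] zmax 0.132
   pivot [0.427 0.221] overhang top [0.443 0.281] z 0.107
4.875 [0.4478 0.2902 0.1023]
```

It's working: the lean is now 30° and the pivot hasn't moved. About 32 mm of push remains.

Call:
drive_tool([
  {"claw":0.05,"dx":-0.004,"dy":0,"dz":0,"wx":0,"wy":0,"wz":0},
  {"claw":0.05,"dx":-0.004,"dy":0,"dz":0,"wx":0,"wy":0,"wz":0},
  {"claw":0.05,"dx":-0.004,"dy":0,"dz":0,"wx":0,"wy":0,"wz":0},
  {"claw":0.05,"dx":-0.004,"dy":0,"dz":0,"wx":0,"wy":0,"wz":0},
  {"claw":0.05,"dx":-0.004,"dy":0,"dz":0,"wx":0,"wy":0,"wz":0},
  {"claw":0.05,"dx":-0.004,"dy":0,"dz":0,"wx":0,"wy":0,"wz":0},
  {"claw":0.05,"dx":-0.003,"dy":0,"dz":0,"wx":0,"wy":0,"wz":0},
  {"claw":0.05,"dx":-0.003,"dy":0,"dz":0,"wx":0,"wy":0,"wz":0},
  {"claw":0.05,"dx":-0.002,"dy":0,"dz":0,"wx":0,"wy":0,"wz":0},
  {"claw":0.05,"dx":0,"dy":0,"dz":0,"wx":0,"wy":0,"wz":0},
  {"claw":0.05,"dx":0,"dy":0,"dz":0,"wx":0,"wy":0,"wz":0},
  {"claw":0.05,"dx":0,"dy":0,"dz":0,"wx":0,"wy":0,"wz":0},
  {"claw":0.05,"dx":0,"dy":0,"dz":0,"wx":0,"wy":0,"wz":0},
])

```text
t: 6.5
eef_pos: [0.4406, 0.2602, 0.1031]
tool_rot: [-0.0, 0.786, 0.618, 0.001]
contact_force: [-0.7, 2.2, 7.6]
gripper_width: 0.588
grasp_force: 0.1
```

```bash
python3 chk.py L
```

```text
L scene 950 1816 lean 14.9 h [-0.247 -0.969] ang -104.3 w ext [0.311 0.414] 0.103 h ext [-0.399 -0.289] zmax 0.138
   pivot [0.43 0.22] overhang top [0.438 0.251] z 0.12
L side 128 558 lean 4.6 h [ 0.864 -0.504] ang -30.3 w ext [0.372 0.494] 0.122 h ext [0.195 0.291] zmax 0.137
   pivot [0.381 0.279] overhang top [0.373 0.284] z 0.124
6.6 [0.4406 0.2603 0.1031]
```

The lean is 14.9°, but 7.6 N upward suggests the packet's top is catching under a knuckle. I'll raise the tool gently to relieve it.

Call:
drive_tool([
  {"claw":0.05,"dx":0,"dy":0,"dz":-0.002,"wx":0,"wy":0,"wz":0},
  {"claw":0.05,"dx":0,"dy":0,"dz":-0.002,"wx":0,"wy":0,"wz":0},
  {"claw":0.05,"dx":0,"dy":0,"dz":-0.002,"wx":0,"wy":0,"wz":0},
  {"claw":0.05,"dx":0,"dy":0,"dz":-0.003,"wx":0,"wy":0,"wz":0},
  {"claw":0.05,"dx":0,"dy":0,"dz":-0.003,"wx":0,"wy":0,"wz":0},
  {"claw":0.05,"dx":0,"dy":0,"dz":-0.003,"wx":0,"wy":0,"wz":0},
  {"claw":0.05,"dx":0,"dy":0,"dz":0,"wx":0,"wy":0,"wz":0},
  {"claw":0.05,"dx":0,"dy":0,"dz":0,"wx":0,"wy":0,"wz":0},
])

```text
t: 7.6
eef_pos: [0.4401, 0.2591, 0.1173]
tool_rot: [-0.0, 0.786, 0.618, -0.0]
contact_force: [0.3, -1.1, 0.1]
gripper_width: 0.584
grasp_force: 0.0
```

```bash
python3 chk.py L
```

```text
L scene 374 1590 lean 0.9 h [0.288 0.958] ang 73.2 w ext [-0.398 -0.302] 0.096 h ext [0.289 0.414] zmax 0.134
   pivot [0.41  0.149] overhang top [0.41  0.147] z 0.124
L side 156 808 lean 0.6 h [0.272 0.962] ang 74.2 w ext [-0.394 -0.306] 0.088 h ext [0.295 0.412] zmax 0.136
   pivot [0.415 0.184] overhang top [0.415 0.183] z 0.124
7.7 [0.4401 0.2591 0.1172]
```

The packet has dropped upright, with lean under 1° in both views. I'll retreat, raise and cross to the right of the right packet.

Call:
drive_tool([
  {"claw":0.05,"dx":0.005,"dy":0,"dz":0,"wx":0,"wy":0,"wz":0},
  {"claw":0.05,"dx":0.015,"dy":0,"dz":0,"wx":0,"wy":0,"wz":0},
  {"claw":0.05,"dx":0.015,"dy":0,"dz":-0.01,"wx":0,"wy":0,"wz":0},
  {"claw":0.05,"dx":0,"dy":0,"dz":-0.045,"wx":0,"wy":0,"wz":0},
  {"claw":0.05,"dx":0,"dy":0,"dz":-0.045,"wx":0,"wy":0,"wz":0},
  {"claw":0.05,"dx":0,"dy":0,"dz":-0.045,"wx":0,"wy":0,"wz":0},
  {"claw":0.05,"dx":-0.043,"dy":0.011,"dz":0,"wx":0,"wy":0,"wz":0},
  {"claw":0.05,"dx":-0.043,"dy":0.011,"dz":0,"wx":0,"wy":0,"wz":0},
  {"claw":0.05,"dx":-0.043,"dy":0.011,"dz":0,"wx":0,"wy":0,"wz":0},
  {"claw":0.05,"dx":-0.043,"dy":0.011,"dz":0,"wx":0,"wy":0,"wz":0},
  {"claw":0.05,"dx":-0.043,"dy":0.011,"dz":0,"wx":0,"wy":0,"wz":0},
  {"claw":0.05,"dx":-0.043,"dy":0.011,"dz":0,"wx":0,"wy":0,"wz":0},
  {"claw":0.05,"dx":-0.043,"dy":0.011,"dz":0,"wx":0,"wy":0,"wz":0},
  {"claw":0.05,"dx":-0.043,"dy":0.011,"dz":0,"wx":0,"wy":0,"wz":0},
  {"claw":0.05,"dx":-0.043,"dy":0.011,"dz":0,"wx":0,"wy":0,"wz":0},
  {"claw":0.05,"dx":-0.043,"dy":0.011,"dz":0,"wx":0,"wy":0,"wz":0},
  {"claw":0.05,"dx":-0.043,"dy":0.011,"dz":0,"wx":0,"wy":0,"wz":0},
  {"claw":0.05,"dx":-0.043,"dy":0.011,"dz":0,"wx":0,"wy":0,"wz":0},
  {"claw":0.05,"dx":0,"dy":0,"dz":0,"wx":0,"wy":0,"wz":-9},
  {"claw":0.05,"dx":0,"dy":0,"dz":0,"wx":0,"wy":0,"wz":0},
])

```text
t: 10.2
eef_pos: [0.4552, -0.2395, 0.2629]
tool_rot: [0.0, 0.736, 0.677, 0.0]
contact_force: [0.4, 0.6, -0.3]
gripper_width: 0.588
grasp_force: 0.0
```

```bash
python3 - <<'E'
from h import *
from fit import fit
for n in('scene','side'):
    p,W=cloud(n);np.savez('/tmp/'+n,p=p,W=W); fit(n,(.38,.52,-.205,-.08),-1,'R')
    cv2.imwrite('pics/%s2.png'%n,p[...,::-1])
    L=W.reshape(-1,3);k=(abs(L[:,0]-.43)<.08)&(abs(L[:,1]-.21)<.06)&(L[:,2]>.11)&(L[:,2]<.14)
    Q=L[k];print('L top n',len(Q),'z',np.median(Q[:,2]).round(4),'c',Q.mean(0).round(3),cv2.minAreaRect((Q[:,:2]*1000).astype(np.float32)))
o=get_obs();print(o['t'],np.round(o['eef_pos'],4),np.round(o['tool_rot'],3))
E
```

```text
R scene 493 1665 lean 33.5 h [0.099 0.995] ang 84.3 w ext [-0.525 -0.429] 0.097 h ext [-0.159 -0.058] zmax 0.123
   pivot [ 0.467 -0.128] overhang top [ 0.46  -0.196] z 0.103
L top n 487 z 0.1255 c [0.423 0.198 0.123] ((427.2931213378906, 200.95233154296875), (34.48344802856445, 98.60555267333984), 76.01103973388672)
R side 384 1105 lean 32.5 h [0.155 0.988] ang 81.1 w ext [-0.532 -0.432] 0.1 h ext [-0.13  -0.027] zmax 0.121
   pivot [ 0.467 -0.132] overhang top [ 0.457 -0.197] z 0.105
L top n 342 z 0.1242 c [0.424 0.206 0.123] ((428.3992919921875, 203.1955108642578), (33.8702278137207, 104.93791961669922), 73.91256713867188)
10.3 [ 0.4551 -0.2387  0.2627] [0.    0.736 0.677 0.   ]
```

View pics/scene2.png

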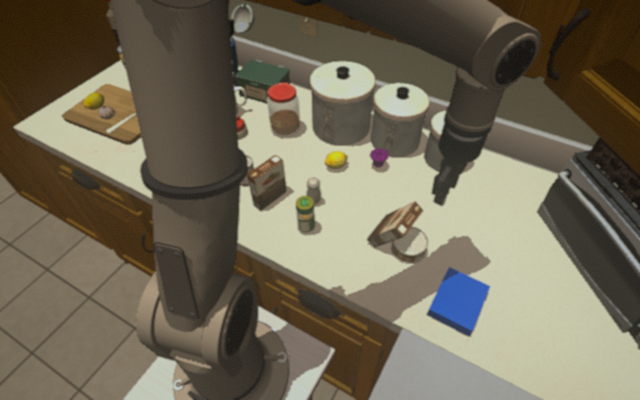

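The left packet stands upright at (267,180) in the scene view, at its original pivot. The tool hangs to the right of the right packet. I'll descend to a higher contact this time, to stay clear of the knuckle, and push along +x.

Call:
drive_tool([
  {"claw":0.05,"dx":0,"dy":0.001,"dz":0.03,"wx":0,"wy":0,"wz":0},
  {"claw":0.05,"dx":0,"dy":0,"dz":0.03,"wx":0,"wy":0,"wz":0},
  {"claw":0.05,"dx":0,"dy":0,"dz":0.03,"wx":0,"wy":0,"wz":0},
  {"claw":0.05,"dx":0,"dy":0,"dz":0.03,"wx":0,"wy":0,"wz":0},
  {"claw":0.05,"dx":0,"dy":0,"dz":0.02,"wx":0,"wy":0,"wz":0},
  {"claw":0.05,"dx":0,"dy":0,"dz":0.011,"wx":0,"wy":0,"wz":0},
  {"claw":0.05,"dx":0.006,"dy":0,"dz":0,"wx":0,"wy":0,"wz":0},
  {"claw":0.05,"dx":0.006,"dy":0,"dz":0,"wx":0,"wy":0,"wz":0},
  {"claw":0.05,"dx":0.006,"dy":0,"dz":0,"wx":0,"wy":0,"wz":0},
  {"claw":0.05,"dx":0.005,"dy":0,"dz":0,"wx":0,"wy":0,"wz":0},
  {"claw":0.05,"dx":0.004,"dy":0,"dz":0,"wx":0,"wy":0,"wz":0},
  {"claw":0.05,"dx":0.004,"dy":0,"dz":0,"wx":0,"wy":0,"wz":0},
  {"claw":0.05,"dx":0.004,"dy":0,"dz":0,"wx":0,"wy":0,"wz":0},
  {"claw":0.05,"dx":0.004,"dy":0,"dz":0,"wx":0,"wy":0,"wz":0},
  {"claw":0.05,"dx":0.004,"dy":0,"dz":0,"wx":0,"wy":0,"wz":0},
  {"claw":0.05,"dx":0,"dy":0,"dz":0,"wx":0,"wy":0,"wz":0},
])

```text
t: 12.3
eef_pos: [0.459, -0.1963, 0.1113]
tool_rot: [-0.0, 0.735, 0.678, 0.0]
contact_force: [-0.1, -0.2, -0.3]
gripper_width: 0.588
grasp_force: 0.1
```

```bash
python3 chk.py R
```

```text
R scene 365 1268 lean 28.7 h [0.099 0.995] ang 84.3 w ext [-0.523 -0.428] 0.094 h ext [-0.16  -0.056] zmax 0.127
   pivot [ 0.465 -0.128] overhang top [ 0.459 -0.187] z 0.109
R side 401 1193 lean 29.2 h [0.112 0.994] ang 83.6 w ext [-0.529 -0.429] 0.1 h ext [-0.15  -0.048] zmax 0.137
   pivot [ 0.468 -0.129] overhang top [ 0.461 -0.189] z 0.108
12.4 [ 0.459  -0.1967  0.1113]
```

Call:
drive_tool([
  {"claw":0.05,"dx":0.004,"dy":0,"dz":0,"wx":0,"wy":0,"wz":0},
  {"claw":0.05,"dx":0.004,"dy":0,"dz":0,"wx":0,"wy":0,"wz":0},
  {"claw":0.05,"dx":0.004,"dy":0,"dz":-0.001,"wx":0,"wy":0,"wz":0},
  {"claw":0.05,"dx":0.004,"dy":0,"dz":-0.001,"wx":0,"wy":0,"wz":0},
  {"claw":0.05,"dx":0.004,"dy":0,"dz":-0.001,"wx":0,"wy":0,"wz":0},
  {"claw":0.05,"dx":0.003,"dy":0,"dz":-0.001,"wx":0,"wy":0,"wz":0},
  {"claw":0.05,"dx":0.003,"dy":0,"dz":-0.001,"wx":0,"wy":0,"wz":0},
  {"claw":0.05,"dx":0.002,"dy":0,"dz":0,"wx":0,"wy":0,"wz":0},
  {"claw":0.05,"dx":0.002,"dy":0,"dz":0,"wx":0,"wy":0,"wz":0},
  {"claw":0.05,"dx":0,"dy":0,"dz":0,"wx":0,"wy":0,"wz":0},
  {"claw":0.05,"dx":0,"dy":0,"dz":0,"wx":0,"wy":0,"wz":0},
  {"claw":0.05,"dx":0,"dy":0,"dz":0,"wx":0,"wy":0,"wz":0},
])

```text
t: 13.9
eef_pos: [0.4614, -0.1669, 0.1163]
tool_rot: [-0.0, 0.736, 0.677, -0.0]
contact_force: [-0.6, -0.3, -0.1]
gripper_width: 0.588
grasp_force: 0.0
```

```bash
python3 chk.py R
```

```text
R scene 160 1484 lean 1.1 h [0.656 0.755] ang 49.0 w ext [-0.506 -0.384] 0.122 h ext [0.125 0.245] zmax 0.13
   pivot [ 0.435 -0.177] overhang top [ 0.433 -0.179] z 0.124
R side 337 1083 lean 7.7 h [0.106 0.994] ang 83.9 w ext [-0.527 -0.429] 0.099 h ext [-0.153 -0.045] zmax 0.136
   pivot [ 0.467 -0.129] overhang top [ 0.465 -0.146] z 0.123
14.0 [ 0.4614 -0.1669  0.1163]
```

The packet is past balance and dropping. I'll retreat, raise and let it settle.

Call:
drive_tool([
  {"claw":0.05,"dx":-0.005,"dy":0,"dz":0,"wx":0,"wy":0,"wz":0},
  {"claw":0.05,"dx":-0.015,"dy":0,"dz":0,"wx":0,"wy":0,"wz":0},
  {"claw":0.05,"dx":-0.02,"dy":0,"dz":0,"wx":0,"wy":0,"wz":0},
  {"claw":0.05,"dx":-0.01,"dy":0,"dz":-0.03,"wx":0,"wy":0,"wz":0},
  {"claw":0.05,"dx":0,"dy":0,"dz":-0.045,"wx":0,"wy":0,"wz":0},
  {"claw":0.05,"dx":0,"dy":0,"dz":-0.045,"wx":0,"wy":0,"wz":0},
  {"claw":0.05,"dx":-0.03,"dy":0,"dz":-0.02,"wx":0,"wy":0,"wz":0},
  {"claw":0.05,"dx":0,"dy":0,"dz":0,"wx":0,"wy":0,"wz":0},
  {"claw":0.05,"dx":0,"dy":0,"dz":0,"wx":0,"wy":0,"wz":0},
  {"claw":0.05,"dx":0,"dy":0,"dz":0,"wx":0,"wy":0,"wz":0},
  {"claw":0.05,"dx":0,"dy":0,"dz":0,"wx":0,"wy":0,"wz":0},
  {"claw":0.05,"dx":0,"dy":0,"dz":0,"wx":0,"wy":0,"wz":0},
  {"claw":0.05,"dx":0,"dy":0,"dz":0,"wx":0,"wy":0,"wz":0},
  {"claw":0.05,"dx":0,"dy":0,"dz":0,"wx":0,"wy":0,"wz":0},
  {"claw":0.05,"dx":0,"dy":0,"dz":0,"wx":0,"wy":0,"wz":0},
  {"claw":0.05,"dx":0,"dy":0,"dz":0,"wx":0,"wy":0,"wz":0},
  {"claw":0.05,"dx":0,"dy":0,"dz":0,"wx":0,"wy":0,"wz":0},
  {"claw":0.05,"dx":0,"dy":0,"dz":0,"wx":0,"wy":0,"wz":0},
])

```text
t: 16.25
eef_pos: [0.4549, -0.2465, 0.2563]
tool_rot: [-0.0, 0.736, 0.677, 0.0]
contact_force: [1.0, -0.8, -0.4]
gripper_width: 0.582
grasp_force: 0.0
```

```bash
python3 - <<'E'
from h import *
for n in('scene','side'):
    p,W=cloud(n);cv2.imwrite('pics/%s3.png'%n,p[...,::-1]);L=W.reshape(-1,3)
    for t,cx,cy in(('L',.43,.205),('R',.465,-.115)):
        k=(abs(L[:,0]-cx)<.07)&(abs(L[:,1]-cy)<.05)&(L[:,2]>.116)&(L[:,2]<.135)
        Q=L[k];print(n,t,len(Q),'z',np.percentile(Q[:,2],[10,50,90]).round(3),np.round(cv2.minAreaRect((Q[:,:2]*1000).astype(np.float32))[0]),np.round(cv2.minAreaRect((Q[:,:2]*1000).astype(np.float32))[1]))
E
```

```text
scene L 425 z [0.12  0.126 0.128] [427. 200.] [33. 99.]
scene R 470 z [0.122 0.126 0.128] [ 469. -112.] [ 31. 100.]
side L 307 z [0.12  0.124 0.128] [428. 202.] [ 34. 103.]
side R 240 z [0.119 0.124 0.128] [ 470. -109.] [ 38. 101.]
```

View pics/side3.png

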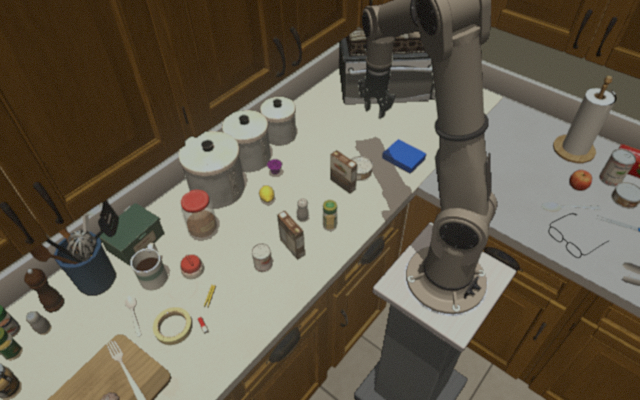

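View pics/scene3.png

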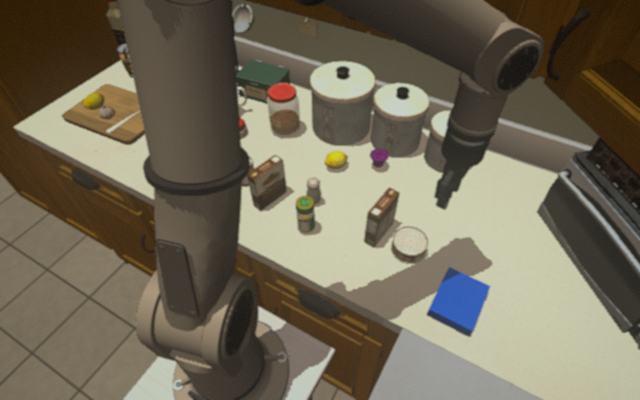

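Both packets stand upright: in the side view at (290,235) and (343,170), in the scene view at (267,180) and (381,217). Tins, shaker, jar and lemon are where they were, and the arm is clear.

```bash
python3 -c "
from station import *
print(hand_in())"
```

```text
the job is handed in; nothing more can be done
None
```

Both soup packets now stand upright where they were leaning, the tins and other things look unmoved in the final pictures, and the job was handed in at about 16 s; while I pushed the left packet its top briefly pressed up on the gripper with about 7.6 N (limit 40 N), so I raised the tool and it dropped upright.

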